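Air the deck oven and hold its steam dial at the third click

ROBOT

A 6-joint arm with a two-finger parallel gripper is mounted at the origin on the work surface. World frame = base frame: x ahead of the robot, y to its left, z up, the work surface at z = 0. Lengths are in m, angles in rad, forces in N, time in s.
With the tool pointing down it reaches from about 0.35 to 0.975 m from the base axis. Payload 4.9 kg.
Tool frame: the origin (TCP) lies on the mounting face of the last link; the fingertips stand 173 mm ahead of it and the grasp point (between the pads) lies 155 mm ahead of it; x points along the fingers, z is the direction in which the jaws open and shut, and the axes are right-handed (so a half turn about x gives the same grasp; the last joint's range is limited). The gripper opens to 85 mm and grips with 20 to 120 N. Pads are 22 mm wide; open, the fingers measure 114 mm over their backs; the gripper's body (76 mm by 85 mm) begins 54 mm behind the grasp point. The pads swing forward as they close: fully open they stand 13 mm farther back than shut.
Start: joints at [1.176, 0.053, 1.613, -0, 1.476, -0.119], TCP at [0.17, 0.601, 0.405] pointing down, gripper open.
Joint ranges: [-3.01, 3.01], [-1.01, 2.22], [0.06, 2.58], [-1.02, 4.17], [0.09, 2.62], [-3.14, 3.14]. Speed limits (rad/s): [2.57, 2.57, 3.14, 3.14, 3.14, 3.14].

INTERFACE

Orientations are given as a rotation vector (axis times angle).
In Python, from station import get_obs, get_image, get_calibration, finish_job, look_for, masks_of, tip_of gives the robot as it stands.
- The arm moves only by the tool carry_out, never from a script. Its argument "increments" is a list of rows, each a list of 3 entries, a list of its own where there are three numbers: the turn, a rotation vector about the world's x, y, z in units of 0.1 rad (1.0 is 0.1 rad), then the shift along the world's x, y, z in units of 20 mm (1.0 is 20 mm), then the opening, from 0 (shut) to 1 (fully open). A call has 1 to 8 rows; each row shifts and turns the pose as measured when the row begins; what a row does not reach is not made up. A row lasts 1/10 s, in which the tool goes at most 50 mm and 8.59 degrees, less where a joint would pass 70% of its speed; a pose out of reach is approached as far as the arm can. A call with a number of a shift or a turn outside -1 to 1 is refused whole. A call with a gripper value outside its range is refused whole. The fingers move at their own pace and stop on an object; "squeeze" is the grip in N (left out, the last holds). Time passes only in rows, so rows that do not move let the fingers close. It gives the time, the measured TCP pose, the force and the opening at its end, in the units of the state.
- get_obs(): the state, without advancing time (a new reading comes with each control period).
- get_image(name): name is "scene" or "side" or "wrist"; returns (picture, depth): 420x560x3 uint8, blue, green, red; 420x560 float32, m along the optical axis (not along the pixel's ray), 0 where there is no reading.
- get_calibration(name): a dict with "fx", "fy", "cx", "cy" (pixels), "position" and "orientation" of the camera in the world. Camera axes: x right, y down, z forward; pixel columns grow to the right and rows downward; lengths in m; the calibration is good to about 2 mm. A picture is of the moment at which its call begins: read the wrist's pose just before it. get_calibration takes no time and is no camera call; for the wrist camera it gives the pose at the moment of the call.
- finish_job(): hands the job in, once; it reports no verdict.
Trained networks look in the newest picture that a camera, given by its name, has taken for a name from the list of things; names that differ only in an ending like _2 or _b are one class to them, and where a whole thing is asked for, a point or a joint stands for the part that bears it (a point fixed in the world has none). Each returns a list of dicts, best first, with "p" (0 to 1); they miss things now and then, are a little off and sometimes report something else, mostly with a low value. They report only what shows in the picture. A call takes as long as a camera call. They do not tell look-alikes from the thing itself.
- look_for(camera, query): "centre" ([column, row] in pixels, amid what is visible of it).
- masks_of(camera, query): "region" (420x560 bool, what is visible of it) and "centre" ([column, row] in pixels, amid what is visible of it).
- tip_of(camera, query): "centre" ([column, row] in pixels: a listed point, or the origin of a listed thing).
The state is a dict: "t": time; "q": joint angles; "dq": joint speeds; "effort": joint torques, N m; "tool_pos": TCP position; "tool_rot": TCP orientation; "contact_force": force on the tool from outside, world axes, zero at the start; "wrist_torque": the same for the moment, N m; "opening": finger opening in m.
Only numpy, scipy, OpenCV 4.12 (cv2) and the standard library are available. Lean on these libraries where they do the work, as an engineer would, in place of code of your own. Each camera call takes 0.05 s, during which the arm holds its last target.

TASK

Get the bench oven ready for the next batch: pull its door down to the stop to let the stale air out, push it back up until it is shut, then press the red steam lever down past the first two clicks to the third (green mark, not on to the red one) and hold it there. The lever springs back when let go, so finish while still holding it at the green mark with the fingers, and leave everything else on the bench as it is.

Things in the scene. Friction and masses are not known exactly. Their poses are not given: they have to be found in the camera images.
- oven: grey and steel bench oven, 300 mm deep (its x), 360 mm wide (its y), 235 mm tall, fixed to the bench; origin under its centre; its front (door and lever) faces its own -x, its z is up. Front face at x = -150 mm. The door is at its +y side, the control column with the lever at its -y side.
- oven_door (a joint): door angle in rad about the hinge along its lower edge: 0 shut, growing as the top comes out and down, stop at 1.1. It may start a little ajar. Stiff hinge: it stays where it is left; moving it takes about 2 to 7 N at the bar.
- door_bar (a point): middle of the door's handle, a black round bar 14 mm thick and 200 mm long, parallel to the oven's y; with the door shut its middle is 47 mm in front of the oven's front face and 245 mm above the bench, 35 mm above the door's top edge (the door panel is 17 mm thick and 165 mm tall, 250 mm wide), with free space above and in front of it and 40 mm free behind it; brackets 85 mm either side of the middle join it to the door. It moves with the door.
- door_hinge (a point): point on the door's hinge line (parallel to the oven's y), level with the bar's middle, 45 mm above the bench; with the door shut the bar's middle is 47 mm in front of and 200 mm above it.
- steam_lever (a joint): angle of the spring-return steam lever in rad: 0 at rest (lever leaning 0.5 rad above level, black mark), growing as it is pressed down. Clicks every 0.35 rad: first (blue mark) 0.35, second (yellow) 0.70, third (green) 1.05, fourth (red, end stop) 1.40. The spring always beats the clicks and returns it to 0; moving or holding it takes 2 to 8 N at the paddle.
- lever_paddle (a point): centre of the upper face of the lever's red paddle, a flat plate 44 mm long along the lever, 50 mm wide (the oven's y) and 12 mm thick, its centre 120 mm from the pivot along the lever and the upper face 6 mm above the lever's middle line; it moves with the lever on an arc about the pivot. Press it from above; the space beneath is free.
- lever_pivot (a point): the lever's pivot, 165 mm above the bench on the oven's control column, 15 mm in front of the front face; axis parallel to the oven's y. The lever points away from it towards the oven's -x. A white dial plate 148 mm across with the coloured marks is beside it on the door side.
- steel_cup: steel cup, 72 mm across, 70 mm tall, standing on the oven's top towards its back; origin at its underside
- wood_bowl: round wooden bowl, 170 mm across, 70 mm tall; origin at its underside
- tub: clear plastic tub, 160 x 110 x 70 mm; origin at its underside
- cutter_a: round steel pastry cutter ring, 64 mm across, 30 mm tall; origin at its underside
- cutter_b: round steel pastry cutter ring, 50 mm across, 30 mm tall; origin at its underside
- rolling_pin: wooden rolling pin, 300 mm long along its x axis, 48 mm thick; origin under its middle
Things that resemble listed ones, but are neither listed nor needed, are in the scene too. Of the things shaped like the steel_cup, the steel one is meant.

How it is judged:
On the way, in this order (a step that is already met when the one before it is completed fails the run):
1. the door is pulled down (near) to its stop (value of joint oven_door above 0.95 rad and value of joint steam_lever below 0.2 rad), for 0.1 s.
2. the door is pushed up and shut (value of joint oven_door below 0.06 rad and value of joint steam_lever below 0.2 rad), for 0.1 s.
3. the lever is pressed to its third click and held there (value of joint steam_lever between 0.91 and 1.19 rad and contact force between the fingers and steam_lever above 1 N), for 0.3 s.
At the end, for the whole second after the job is handed in: The door is shut (within 0.06 rad), the lever stands at its third click (1.05 rad, within 0.14) and stays there because the fingers press on it with more than 1 N; nothing else bears on it, and the bystanders are within 40 mm of where they were (all of step 3 and value of joint oven_door below 0.06 rad and not (contact force between steam_lever and steel_cup above 0.2 N)); the arm keeps its last pose, push and grip.
It fails at once if a bystander on the bench or on the oven is shifted by more than 40 mm (distance of any of steel_cup, wood_bowl, tub, cutter_a, cutter_b, rolling_pin from where it was at the start of the episode above 0.04 m).
It fails at once if a standing bystander is tipped over (angle between any of steel_cup, wood_bowl, tub's own z axis and vertical above 0.6 rad).
It also fails if it takes over 51 s, if anything falls off the work surface, if the arm or the gripper's body presses on something with over 40 N, if the wrist force passes 120 N, or if a joint passes its speed limit or range.

## Working session

There is one attempt and no reset: what is moved stays moved. The work goes in short steps, Python scripts to look and compute and a tool call to move; the robot and the scene stay as the last step left them, time stands still between calls to the robot, and variables do not carry over. Pictures are saved under pics/ and viewed, and the job is handed in when it is done.

Besides the shell and the picture viewer there is one more tool, called after "Call:" as a command line: name --argument value ..., lists and objects as JSON in quotes. carry_out: Moves the arm, as the interface text tells. Shifts and turns lie within -1 to 1; 1 stands for 20 mm of shift or 0.1 rad of turn. Its arguments: {"type":"object","properties":{"increments":{"type":"array","items":{"type":"array"}},"squeeze":{"type":"number"}},"required":["increments"]}

```bash
ls; mkdir -p pics; cat > h.py <<'E'
import numpy as np,cv2
from station import *
from scipy.spatial.transform import Rotation as R
def cal(n):
    c=get_calibration(n); o=np.array(c["orientation"],float)
    M=o if o.shape==(3,3) else R.from_rotvec(o).as_matrix()
    return c,M,np.array(c["position"])
def to_w(n,u,v,d):
    c,M,p=cal(n)
    return p+M@np.array([(u-c["cx"])/c["fx"]*d,(v-c["cy"])/c["fy"]*d,d])
def proj(n,P):
    c,M,p=cal(n); q=M.T@(np.array(P)-p)
    return c["fx"]*q[0]/q[2]+c["cx"],c["fy"]*q[1]/q[2]+c["cy"],q[2]
E
python3 - <<'E'
from h import *
print(get_calibration("scene"));print(get_obs())
for n in ["scene","side"]:
    im,d=get_image(n);cv2.imwrite(f"pics/{n}0.png",im);np.save(f"{n}_d.npy",d)
    for q in ["door_bar","door_hinge","lever_paddle","lever_pivot","oven","steel_cup"]:
        for r in tip_of(n,q)[:3]:
            u,v=r["centre"];dd=d[int(v),int(u)]
            print(n,q,round(r["p"],2),np.round(r["centre"]),dd,np.round(to_w(n,u,v,dd),3))
E
```

```text
pics
{'fx': 413.74723166888634, 'fy': 413.74723166888634, 'cx': 278.3237351163804, 'cy': 209.969899369259, 'position': array([0.72212869, 0.6762805 , 1.23375577]), 'orientation': array([-0.47881228, -2.89301919,  0.82301143])}
{'t': 0.0, 'q': array([ 1.17600834e+00,  5.33662542e-02,  1.61430607e+00,  4.11775721e-05,
        1.47599309e+00, -1.18998880e-01]), 'dq': array([-0.00080439, -0.00061426, -0.00125713, -0.00046248,  0.00205173,
       -0.0001381 ]), 'effort': array([ 2.64501585e-03, -3.93682551e+01, -3.70177317e+01,  3.59040473e-05,
        7.12262525e-03, -7.80716164e-06]), 'tool_pos': array([0.17008195, 0.60113304, 0.40344961]), 'tool_rot': array([-1.00477878,  1.32899417,  1.00309815]), 'contact_force': array([-0.7622337 , -0.09047586,  0.61475228]), 'wrist_torque': array([ 0.02315075, -0.01296495, -0.00033874]), 'opening': 0.08541622955563678}
scene door_bar 0.91 [283. 196.] 1.1921761 [0.49  0.056 0.241]
scene door_bar 0.19 [231. 132.] 1.6257551 [ 0.531 -0.438  0.012]
scene lever_paddle 0.67 [222. 194.] 1.2091148 [ 0.652 -0.015  0.23 ]
scene lever_pivot 0.65 [227. 234.] 1.
[... 155 characters left out ...]
cene steel_cup 0.63 [334. 387.] 1.1455352 [0.509 0.551 0.003]
side door_bar 0.87 [280. 210.] 1.4022306 [0.481 0.053 0.241]
side door_hinge 0.76 [258. 226.] 1.5906478 [0.506 0.14  0.043]
side door_hinge 0.72 [407. 221.] 1.6347582 [ 0.514 -0.451  0.008]
side door_hinge 0.44 [298. 167.] 1.4860305 [ 0.652 -0.018  0.231]
side lever_paddle 0.71 [297. 169.] 1.486723 [ 0.647 -0.015  0.227]
side lever_pivot 0.69 [269. 172.] 1.5008194 [0.65  0.087 0.212]
side lever_pivot 0.48 [296. 170.] 1.4850054 [ 0.643 -0.012  0.227]
side steel_cup 0.63 [155. 208.] 1.6036239 [0.595 0.538 0.064]
side steel_cup 0.6 [153. 236.] 1.5497158 [0.476 0.538 0.068]
side steel_cup 0.56 [201. 212.] 1.3585598 [0.467 0.316 0.279]
```

View pics/scene0.png

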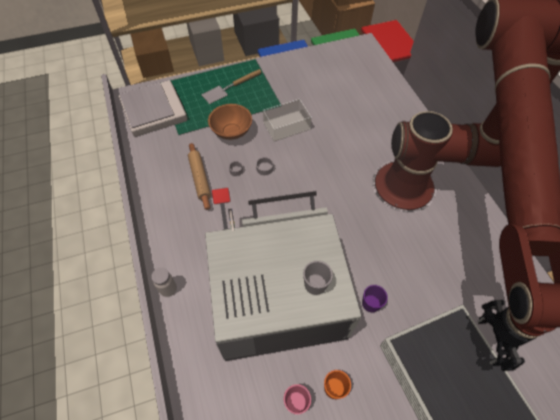

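View pics/side0.png

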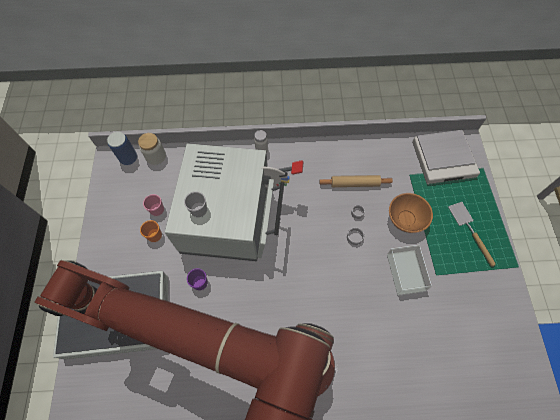

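The scene picture shows the oven at about (280,280), its front facing up the image (world -y). The bar runs from (249,203) to (316,194), the red paddle is at (222,196), and the steel cup on the oven is at (317,277). The side view agrees, with the paddle at (297,168) and the bar at (280,210). Next I fit the oven pose from depth.

```bash
python3 - <<'E'
from h import *
def cloud(n):
    d=np.load(f"{n}_d.npy");im=cv2.imread(f"pics/{n}0.png")
    c,M,p=cal(n);v,u=np.mgrid[:420,:560]
    P=np.stack([(u-c["cx"])/c["fx"]*d,(v-c["cy"])/c["fy"]*d,d],-1)@M.T+p
    return P,im,d>0
for n in ["scene","side"]:
    P,im,ok=cloud(n)
    m=ok&(abs(P[...,2]-.235)<.008)&(P[...,1]>.09)&(P[...,1]<.5)&(P[...,0]>.3)&(P[...,0]<.8)
    l,k,s,_=cv2.connectedComponentsWithStats(m.astype(np.uint8));
    i=1+np.argmax(s[1:,4]);Q=P[k==i]
    print(n,"top z",np.median(Q[:,2]),cv2.minAreaRect((Q[:,:2]*1000).astype(np.float32)), cv2.boxPoints(cv2.minAreaRect((Q[:,:2]*1000).astype(np.float32))).round().tolist())
    g=im.max(-1)
    m=ok&(g<70)&(P[...,2]>.2)&(P[...,2]<.28)&(P[...,1]>-.05)&(P[...,1]<.11)&(P[...,0]>.33)&(P[...,0]<.62)
    Q=P[m];print("bar",m.sum(),np.round(Q.min(0),3),np.round(Q.max(0),3),np.round(np.median(Q,0),3))
    pf=np.polyfit(Q[:,0],Q[:,1],1);print(pf, np.sort(Q[:,0])[[2,-3]])
    b=im.astype(int);m=ok&(b[...,2]>130)&(b[...,1]<70)&(b[...,0]<80)&(P[...,2]>.1)&(abs(P[...,0]-.65)<.1)&(abs(P[...,1])<.1)
    Q=P[m];print("paddle",m.sum(),np.round(Q.min(0),3),np.round(Q.max(0),3),np.round(np.median(Q,0),3))
im=cv2.imread("pics/scene0.png")[170:270,190:340];cv2.imwrite("pics/crop0.png",cv2.resize(im,None,fx=5,fy=5,interpolation=cv2.INTER_CUBIC))
E
```

```text
scene top z 0.2363796821942865 ((574.3338012695312, 263.0688171386719), (315.76275634765625, 360.4775695800781), 80.91252899169922) [[371.0, 136.0], [727.0, 79.0], [777.0, 391.0], [421.0, 447.0]]
bar 199 [0.397 0.043 0.234] [0.588 0.08  0.248] [0.491 0.061 0.243]
[-0.15763109  0.13862186] [0.40025059 0.58587183]
paddle 206 [ 0.634 -0.031  0.215] [0.681 0.009 0.243] [ 0.658 -0.013  0.229]
side top z 0.23422013620651083 ((575.8563842773438, 264.1824951171875), (315.4656677246094, 364.3254089355469), 81.27119445800781) [[372.0, 136.0], [732.0, 81.0], [780.0, 392.0], [420.0, 448.0]]
bar 227 [0.393 0.039 0.206] [0.589 0.106 0.249] [0.483 0.06  0.241]
[-0.15684383  0.13725615] [0.39344695 0.58740555]
paddle 112 [ 0.632 -0.035  0.213] [0.679 0.007 0.242] [ 0.655 -0.015  0.229]
```

```bash
sleep 1
```

```text
(no output)
```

View pics/crop0.png

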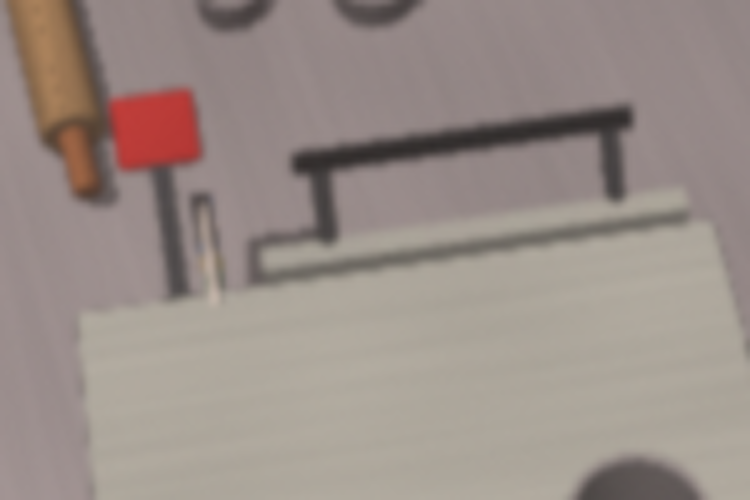

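```bash
python3 - <<'E'
from h import *
o=get_obs();Rm=R.from_rotvec(o["tool_rot"]).as_matrix();print(Rm.round(3))
ex=np.array([.1555,.9878,0]);
for s in (1,-1):
    z=s*ex;x=np.array([0,0,-1.]);T=np.stack([x,np.cross(z,x),z],1)
    print(s,R.from_matrix(T@Rm.T).as_rotvec())
E
```

```text
[[ 0.    -0.962  0.272]
 [-0.     0.272  0.962]
 [-1.    -0.    -0.   ]]
1 [1.66683150e-05 3.92201188e-06 1.19623071e-01]
-1 [ 5.93317714e-06 -2.52156466e-05 -3.02196958e+00]
```

Call:
carry_out --increments '[[[0, 0, 0.3], [0, 0, 1], 0.42], [[0, 0, 0.3], [0, 0, 1], 0.42], [[0, 0, 0.3], [0.2, -0.3, 1], 0.42], [[0, 0, 0.3], [0.4, -0.7, 1], 0.42], [[0, 0, 0], [0.5, -0.8, 1], 0.42], [[0, 0, 0], [0.5, -0.8, 1], 0.42], [[0, 0, 0], [0.6, -1, 1], 0.42], [[0, 0, 0], [0.6, -1, 1], 0.42]]'

```text
t: 1.5
tool_pos: [0.2258, 0.5068, 0.5647]
tool_rot: [-1.106, 1.284, 1.098]
contact_force: [0.4, 0.2, 0.6]
opening: 0.0357
```

Call:
carry_out --increments '[[[0, 0, 0], [0.6, -1, 0], 0.42], [[0, 0, 0], [0.6, -1, 0], 0.42], [[0, 0, 0], [0.6, -1, 0], 0.42], [[0, 0, 0], [0.6, -1, 0], 0.42], [[0, 0, 0], [0.6, -1, 0], 0.42], [[0, 0, 0], [0.6, -1, 0], 0.42], [[0, 0, 0], [0.6, -1, 0], 0.42], [[0, 0, 0], [0.6, -1, 0], 0.42]]'

```text
t: 2.3
tool_pos: [0.324, 0.3392, 0.572]
tool_rot: [-1.103, 1.27, 1.099]
contact_force: [0.7, 0.2, -0.3]
opening: 0.0355
```

Call:
carry_out --increments '[[[0, 0, 0], [0.6, -1, 0], 0.42], [[0, 0, 0], [0.6, -1, 0], 0.42], [[0, 0, 0], [0.6, -1, 0], 0.42], [[0, 0, 0], [0.6, -1, 0], 0.42], [[0, 0, 0], [0.6, -1, 0], 0.42], [[0, 0, 0], [0.6, -1, 0], 0.42], [[0, 0, 0], [0.6, -1, 0], 0.42], [[0, 0, 0], [0.6, -1, 0], 0.42]]'

```text
t: 3.1
tool_pos: [0.4219, 0.1716, 0.5737]
tool_rot: [-1.104, 1.265, 1.098]
contact_force: [1.2, -0.3, -0.0]
opening: 0.0361
```

Call:
carry_out --increments '[[[0, 0, 0], [0.6, -1, 0], 0.42], [[0, 0, 0], [0.6, -1, -0.5], 0.42], [[0, 0, 0], [0.6, -1, -1], 0.42], [[0, 0, 0], [0.6, -1, -1], 0.42], [[0, 0, 0], [0.6, -0.9, -1], 0.42], [[0, 0, 0], [0.2, -0.4, -0.5], 0.42], [[0, 0, 0], [0, 0, 0], 0.42]]'

```text
t: 3.8
tool_pos: [0.4878, 0.0588, 0.4933]
tool_rot: [-1.102, 1.262, 1.091]
contact_force: [-0.6, 0.2, -0.5]
opening: 0.0358
```

```bash
python3 - <<'E'
from h import *
o=get_obs();print(o["tool_pos"],R.from_rotvec(o["tool_rot"]).as_matrix().round(3).tolist())
for n in ["wrist","side","scene"]:
    im,d=get_image(n);cv2.imwrite(f"pics/{n}1.png",im);np.save(f"{n}_d1.npy",d)
    for q in ["door_bar","lever_paddle","lever_pivot"]:
        for r in tip_of(n,q)[:1]:
            u,v=r["centre"];dd=d[int(v),int(u)]
            print(n,q,round(r["p"],2),np.round(r["centre"]),dd,np.round(to_w(n,u,v,dd),3))
    d=np.where(d>0,d,9)
    c,M,p=cal(n);v,u=np.mgrid[:420,:560]
    P=np.stack([(u-c["cx"])/c["fx"]*d,(v-c["cy"])/c["fy"]*d,d],-1)@M.T+p
    g=im.max(-1)
    m=(g<75)&(P[...,2]>.225)&(P[...,2]<.265)&(P[...,1]>-.05)&(P[...,1]<.11)&(P[...,0]>.33)&(P[...,0]<.62)
    Q=P[m]
    if len(Q): print("bar",m.sum(),np.round(np.percentile(Q,[2,50,98],axis=0),3).tolist())
    b=im.astype(int);m=(b[...,2]>130)&(b[...,1]<70)&(b[...,0]<80)&(P[...,2]>.1)&(abs(P[...,0]-.65)<.1)&(abs(P[...,1])<.1)
    Q=P[m]
    if len(Q):print("paddle",m.sum(),np.round(np.percentile(Q,[2,50,98],axis=0),3).tolist())
E
```

```text
[0.48782628 0.05878453 0.49326852] [[0.014, -0.989, 0.148], [0.004, 0.148, 0.989], [-1.0, -0.013, 0.006]]
wrist door_bar 0.9 [270. 215.] 0.22930686 [0.489 0.057 0.244]
wrist lever_pivot 0.73 [321. 334.] 0.32795748 [0.652 0.089 0.191]
bar 4619 [[0.398, 0.042, 0.228], [0.473, 0.062, 0.244], [0.585, 0.087, 0.247]]
side lever_paddle 0.47 [298. 168.] 1.015314 [0.406 0.008 0.635]
side lever_pivot 0.62 [267. 174.] 1.1476482 [0.465 0.088 0.515]
paddle 31 [[0.633, -0.034, 0.217], [0.655, -0.029, 0.234], [0.675, 0.007, 0.241]]
scene door_bar 0.94 [284. 199.] 1.1902432 [0.488 0.065 0.239]
scene lever_paddle 0.82 [222. 196.] 1.2081622 [ 0.656 -0.01   0.227]
scene lever_pivot 0.74 [227. 236.] 1.1309074 [0.676 0.126 0.234]
bar 193 [[0.401, 0.045, 0.236], [0.487, 0.061, 0.243], [0.583, 0.078, 0.248]]
paddle 176 [[0.637, -0.027, 0.218], [0.657, -0.012, 0.228], [0.678, 0.004, 0.238]]
```

View pics/wrist1.png

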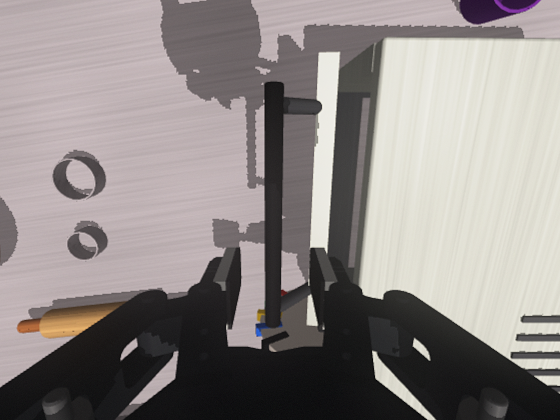

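Call:
carry_out --increments '[[[0, 0, 0], [0.1, 0.1, -1], 0.42], [[0, 0, 0], [0, 0, -1], 0.42], [[0, 0, 0], [0, 0, -1], 0.42], [[0, 0, 0], [0, 0, -1], 0.42], [[0, 0, 0], [0, 0, -1], 0.42], [[0, 0, 0], [0, 0, -0.2], 0.42]]'

```text
t: 5.0
tool_pos: [0.4895, 0.0621, 0.3901]
tool_rot: [-1.108, 1.255, 1.087]
contact_force: [0.3, -1.0, -0.4]
opening: 0.0361
```

Call:
carry_out --increments '[[[0, 0, 0], [0, 0, 0], 0], [[0, 0, 0], [0, 0, 0], 0], [[0, 0, 0], [0, 0, 0], 0], [[0, 0, 0], [0, 0, 0], 0]]' --squeeze 40

```text
t: 5.4
tool_pos: [0.4895, 0.0615, 0.3907]
tool_rot: [-1.108, 1.257, 1.086]
contact_force: [1.6, -0.3, -3.6]
opening: 0.0129
```

Call:
carry_out --increments '[[[0, 0, 0], [-0.07, -0.45, -0.17], 0], [[0, 0, 0], [-0.07, -0.45, -0.19], 0], [[0, 0, 0], [-0.14, -0.9, -0.48], 0], [[0, 0, 0], [-0.13, -0.85, -0.56], 0]]'

```text
t: 5.8
tool_pos: [0.4812, 0.0103, 0.3659]
tool_rot: [-1.102, 1.242, 1.095]
contact_force: [-2.2, 3.9, 0.7]
opening: 0.0123
```

Call:
carry_out --increments '[[[0, 0, 0], [-0.12, -0.79, -0.75], 0], [[0, 0, 0], [-0.11, -0.72, -0.75], 0], [[0, 0, 0], [-0.1, -0.65, -0.8], 0], [[0, 0, 0], [-0.09, -0.56, -0.86], 0]]'

```text
t: 6.2
tool_pos: [0.4722, -0.0463, 0.306]
tool_rot: [-1.096, 1.233, 1.096]
contact_force: [-1.3, 6.6, 2.5]
opening: 0.0123
```

Call:
carry_out --increments '[[[0, 0, 0], [-0.07, -0.4, -0.95], 0], [[0, 0, 0], [-0.06, -0.35, -1], 0], [[0, 0, 0], [-0.03, -0.22, -1], 0], [[0, 0, 0], [0, -0.1, -0.6], 0]]'

```text
t: 6.6
tool_pos: [0.4703, -0.0712, 0.2429]
tool_rot: [-1.088, 1.23, 1.096]
contact_force: [-23.4, 24.7, 76.7]
opening: 0.0126
```

```bash
cat > look.py <<'E'
from h import *
import sys
k=sys.argv[1]
o=get_obs();print(o["t"],o["tool_pos"].round(4),o["contact_force"].round(1))
for n in sys.argv[2:]:
    im,d=get_image(n);cv2.imwrite(f"pics/{n}{k}.png",im);np.save(f"{n}_d{k}.npy",d)
    for q in ["door_bar","lever_paddle"]:
        for r in tip_of(n,q)[:1]:
            u,v=r["centre"];dd=d[int(v),int(u)]
            print(n,q,round(r["p"],2),np.round(r["centre"]),dd,np.round(to_w(n,u,v,dd),3))
E
python3 look.py 2 scene side
```

```text
6.6 [ 0.4703 -0.0712  0.2429] [-23.4  24.7  76.7]
scene door_bar 0.64 [276. 191.] 1.2877392 [ 0.487 -0.014  0.171]
scene lever_paddle 0.84 [221. 194.] 1.2050612 [ 0.655 -0.014  0.234]
side lever_paddle 0.53 [298. 168.] 1.4767879 [ 0.644 -0.018  0.237]
```

View pics/scene2.png

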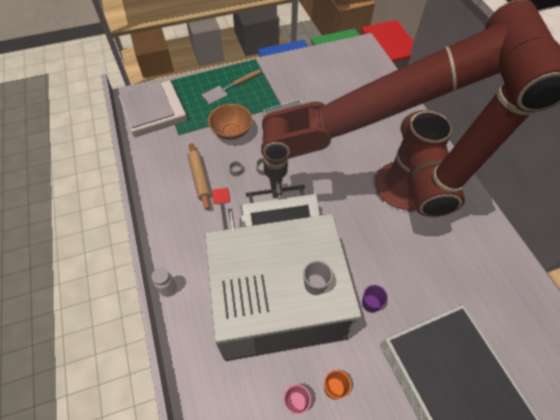

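The 77 N upward force at about 1.1 rad means the door is on its stop. I'll ease off and check the bar's height in the depth data.

Call:
carry_out --increments '[[[0, 0, 0], [0, 0, 0.12], 0], [[0, 0, 0], [0, 0, 0.05], 0]]'

```text
t: 7.1
tool_pos: [0.4703, -0.0701, 0.2461]
tool_rot: [-1.092, 1.225, 1.093]
contact_force: [4.2, 2.9, -9.0]
opening: 0.0126
```

```bash
python3 look.py 3 scene; python3 - <<'E'
from h import *
d=np.load("scene_d3.npy");im=cv2.imread("pics/scene3.png")
c,M,p=cal("scene");v,u=np.mgrid[:420,:560]
P=np.stack([(u-c["cx"])/c["fx"]*d,(v-c["cy"])/c["fy"]*d,d],-1)@M.T+p
for a in (.8,.95,1.0,1.1): 
    o=.047*np.cos(a)+.2*np.sin(a);z=.245-.2+.2*np.cos(a)-.047*np.sin(a)
    print(a,[np.round(proj("scene",np.array([.501,.129,0])-o*np.array([.1555,.9878,0])+s*np.array([-.9878,.1555,0])+[0,0,z])) .tolist() for s in (-.1,.1)],z)
    # top inner edge of panel
g=im.max(-1)
for uu in (252,255,296,300,303):
    print(uu,[(vv,g[vv,uu],P[vv,uu].round(3).tolist()) for vv in range(182,200,2)])
cv2.imwrite("pics/crop3.png",cv2.resize(im[150:240,200:340],None,fx=5,fy=5,interpolation=cv2.INTER_CUBIC))
E
```

```text
7.1 [ 0.4703 -0.0701  0.2461] [ 4.2  2.9 -9. ]
scene door_bar 0.7 [274. 189.] 1.3471414 [ 0.479 -0.053  0.126]
scene lever_paddle 0.74 [221. 197.] 1.2061344 [ 0.657 -0.008  0.228]
0.8 [[246.0, 190.0, 1.0], [307.0, 182.0, 1.0]] 0.1506256055971555
0.95 [[246.0, 192.0, 1.0], [306.0, 183.0, 1.0]] 0.12310608916767614
1.0 [[246.0, 192.0, 1.0], [305.0, 184.0, 1.0]] 0.11351132488765679
1.1 [[246.0, 194.0, 1.0], [305.0, 186.0, 1.0]] 0.093832478362228
252 [(182, np.uint8(163), [0.519, -0.191, -0.001]), (184, np.uint8(164), [0.522, -0.182, 0.0]), (186, np.uint8(166), [0.525, -0.172, 0.001]), (188, np.uint8(167), [0.528, -0.163, 0.003]), (190, np.uint8(159), [0.53, -0.155, 0.003]), (192, np.uint8(78), [0.548, -0.078, 0.105]), (194, np.uint8(67), [0.55, -0.073, 0.102]), (196, np.uint8(111), [0.553, -0.062, 0.106]), (198, np.uint8(111), [0.556, -0.052, 0.11])]
255 [(182, np.uint8(163), [0.51, -0.182, 0.006]), (184, np.uint8(163), [0.512, -0.178, 0.001]), (186, np.uint8(163), [0.514, -0.169, 0.001]), (188, np.uint8(163), [0.516, -0.163, -0.002]), (190, np.uint8(133), [0.52, -0.15, 0.005]), (192, np
[... 702 characters left out ...]
391, -0.047, 0.109]), (188, np.uint8(57), [0.393, -0.042, 0.105]), (190, np.uint8(67), [0.396, -0.033, 0.107]), (192, np.uint8(82), [0.371, -0.088, 0.008]), (194, np.uint8(98), [0.373, -0.081, 0.005]), (196, np.uint8(167), [0.408, -0.003, 0.121]), (198, np.uint8(199), [0.41, 0.003, 0.119])]
303 [(182, np.uint8(103), [0.343, -0.128, 0.004]), (184, np.uint8(78), [0.378, -0.053, 0.107]), (186, np.uint8(49), [0.381, -0.046, 0.106]), (188, np.uint8(73), [0.354, -0.102, 0.006]), (190, np.uint8(86), [0.386, -0.031, 0.106]), (192, np.uint8(82), [0.392, -0.018, 0.114]), (194, np.uint8(92), [0.393, -0.013, 0.111]), (196, np.uint8(172), [0.4, 0.002, 0.123]), (198, np.uint8(200), [0.401, 0.007, 0.119])]
```

View pics/crop3.png

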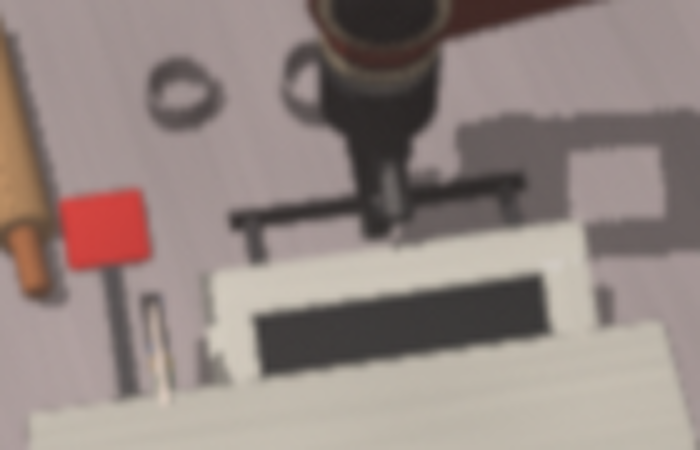

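The bar's top is at z≈0.105, so its centre is at about 0.098, or 1.08 rad: the door is on the stop. Now I push it back up along the arc.

Call:
carry_out --increments '[[[0, 0, 0], [0.04, 0.28, 0.85], 0], [[0, 0, 0], [0.06, 0.39, 0.95], 0], [[0, 0, 0], [0.07, 0.48, 0.9], 0], [[0, 0, 0], [0.09, 0.56, 0.86], 0], [[0, 0, 0], [0.1, 0.65, 0.8], 0]]'

```text
t: 7.75
tool_pos: [0.477, -0.0262, 0.3302]
tool_rot: [-1.098, 1.236, 1.084]
contact_force: [3.5, -2.6, -7.4]
opening: 0.0125
```

Call:
carry_out --increments '[[[0, 0, 0], [0.11, 0.7, 0.7], 0], [[0, 0, 0], [0.12, 0.78, 0.65], 0], [[0, 0, 0], [0.13, 0.84, 0.55], 0], [[0, 0, 0], [0.14, 0.9, 0.48], 0], [[0, 0, 0], [0.14, 0.9, 0.37], 0]]'

```text
t: 8.25
tool_pos: [0.4896, 0.0542, 0.3895]
tool_rot: [-1.112, 1.256, 1.071]
contact_force: [0.8, -5.2, -2.0]
opening: 0.0125
```

Call:
carry_out --increments '[[[0, 0, 0], [0.11, 0.7, 0.2], 0], [[0, 0, 0], [0.07, 0.45, 0.1], 0], [[0, 0, 0], [0.04, 0.25, 0.05], 0]]'

```text
t: 8.55
tool_pos: [0.494, 0.0824, 0.3993]
tool_rot: [-1.12, 1.265, 1.067]
contact_force: [-0.5, -4.3, -3.2]
opening: 0.0127
```

Call:
carry_out --increments '[[[0, 0, 0], [0.03, 0.2, 0], 0], [[0, 0, 0], [0.03, 0.2, 0], 0]]'

```text
t: 8.75
tool_pos: [0.4951, 0.0888, 0.4006]
tool_rot: [-1.126, 1.274, 1.062]
contact_force: [-4.7, -18.9, 0.3]
opening: 0.0126
```

Call:
carry_out --increments '[[[0, 0, 0], [0.02, 0.12, 0], 0], [[0, 0, 0], [0.01, 0.06, 0], 0]]'

```text
t: 8.95
tool_pos: [0.4956, 0.09, 0.4006]
tool_rot: [-1.13, 1.284, 1.057]
contact_force: [-0.6, -4.0, -1.9]
opening: 0.0125
```

```bash
python3 look.py 4 scene wrist;python3 - <<'E'
from h import *
im=cv2.imread("pics/scene4.png")
cv2.imwrite("pics/crop4.png",cv2.resize(im[170:260,200:340],None,fx=5,fy=5,interpolation=cv2.INTER_CUBIC))
E
```

```text
8.95 [0.4956 0.09   0.4006] [-0.6 -4.  -1.9]
scene lever_paddle 0.91 [220. 193.] 1.2100749 [ 0.656 -0.021  0.231]
wrist door_bar 0.93 [271. 276.] 0.13177419 [0.493 0.083 0.25 ]
```

View pics/crop4.png

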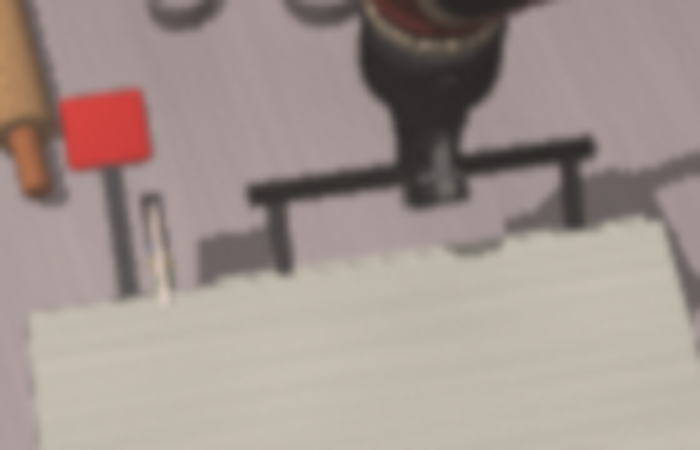

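View pics/wrist4.png

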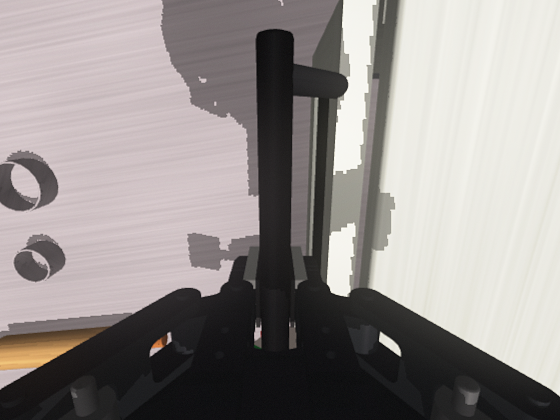

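```bash
python3 - <<'E'
from h import *
o=get_obs();M=R.from_rotvec(o["tool_rot"]).as_matrix();print(M.round(3));print(o["tool_pos"]+.155*M[:,0])
T=np.stack([[0,0,-1],np.cross([.1555,.9878,0],[0,0,-1]),[.1555,.9878,0]],1)
print((R.from_matrix(T@M.T).as_rotvec()*10).round(2))
d=np.load("wrist_d4.npy");d=np.where(d>0,d,9);im=cv2.imread("pics/wrist4.png")
c,A,p=cal("wrist");v,u=np.mgrid[:420,:560]
P=np.stack([(u-c["cx"])/c["fx"]*d,(v-c["cy"])/c["fy"]*d,d],-1)@A.T+p
for vv in (100,150):
    print([(uu,P[vv,uu].round(3).tolist(),int(im[vv,uu].max())) for uu in range(320,430,6)])
E
```

```text
[[ 0.025 -0.987  0.156]
 [-0.036  0.155  0.987]
 [-0.999 -0.03  -0.032]]
[0.49939872 0.08445255 0.24567244]
[0.36 0.25 0.  ]
[(320, [0.42, 0.129, 0.107], 34), (326, [0.422, 0.129, 0.144], 37), (332, [0.424, 0.126, 0.195], 88), (338, [0.424, 0.127, 0.208], 157), (344, [0.425, 0.129, 0.209], 243), (350, [0.425, 0.132, 0.208], 247), (356, [0.426, 0.135, 0.209], 247), (362, [0.426, 0.138, 0.209], 247), (368, [0.427, 0.141, 0.209], 166), (374, [0.427, 0.178, 0.089], 144), (380, [0.427, 0.143, 0.223], 98), (386, [0.428, 0.143, 0.231], 101), (392, [0.428, 0.144, 0.233], 209), (398, [0.428, 0.147, 0.234], 237), (404, [0.429, 0.149, 0.234], 239), (410, [0.429, 0.151, 0.235], 238), (416, [0.43, 0.154, 0.233], 238), (422, [0.43, 0.156, 0.234], 238), (428, [0.43, 0.159, 0.234], 234)]
[(320, [0.459, 0.123, 0.123], 44), (326, [0.452, 0.121, 0.179], 57), (332, [0.449, 0.122, 0.202], 90), (338, [0.449, 0.124, 0.21], 247), (344, [0.449, 0.127, 0.21], 247), (350, [0.45, 0.13, 0.209], 247), (356, [0.45, 0.133, 0.209], 247), (362, [0.451, 0.137, 0.208], 165), (368, [0.469, 0.169, 0.091], 143), (374, [0.449, 0.139, 0.222], 102), (380, [0.448, 0.139, 0.231], 103), (386, [0.448, 0.141, 0.233], 205), (392, [0.448, 0.143, 0.235], 237), (398, [0.449, 0.146, 0.233], 239), (404, [0.449, 0.148, 0.234], 238), (410, [0.45, 0.15, 0.236], 237), (416, [0.45, 0.153, 0.235], 236), (422, [0.451, 0.156, 0.234], 234), (428, [0.451, 0.158, 0.234], 238)]
```

Call:
carry_out --increments '[[[0.18, 0.12, 0], [0, 0.03, 0], 0], [[0.18, 0.12, 0], [0, 0.03, 0], 0]]'

```text
t: 9.45
tool_pos: [0.4975, 0.087, 0.4007]
tool_rot: [-1.108, 1.282, 1.075]
contact_force: [7.6, -13.6, -5.1]
opening: 0.0125
```

Call:
carry_out --increments '[[[0.1, 0, 0], [0, 0.15, 0], 0], [[0.1, 0, 0], [0, 0.15, 0], 0]]'

```text
t: 9.65
tool_pos: [0.498, 0.0873, 0.4007]
tool_rot: [-1.105, 1.287, 1.072]
contact_force: [-2.9, -18.6, 0.1]
opening: 0.0125
```

```bash
python3 look.py 5 wrist; python3 - <<'E'
from h import *
d=np.load("wrist_d5.npy");d=np.where(d>0,d,9);im=cv2.imread("pics/wrist5.png")
c,A,p=cal("wrist");v,u=np.mgrid[:420,:560]
P=np.stack([(u-c["cx"])/c["fx"]*d,(v-c["cy"])/c["fy"]*d,d],-1)@A.T+p
for vv in (100,150):
    print([(uu,P[vv,uu].round(3).tolist(),int(im[vv,uu].max())) for uu in range(320,430,5)])
cv2.imwrite("pics/crop5.png",cv2.resize(im[0:220,280:460],None,fx=3,fy=3))
E
```

```text
9.65 [0.498  0.0873 0.4007] [ -2.9 -18.6   0.1]
wrist door_bar 0.64 [272. 272.] 0.13104635 [0.492 0.084 0.251]
[(320, [0.42, 0.129, 0.133], 36), (325, [0.421, 0.129, 0.157], 50), (330, [0.423, 0.126, 0.197], 83), (335, [0.424, 0.126, 0.21], 249), (340, [0.424, 0.129, 0.209], 246), (345, [0.425, 0.132, 0.209], 246), (350, [0.425, 0.134, 0.209], 246), (355, [0.425, 0.136, 0.209], 246), (360, [0.426, 0.139, 0.21], 251), (365, [0.426, 0.142, 0.208], 168), (370, [0.425, 0.178, 0.092], 141), (375, [0.427, 0.142, 0.222], 97), (380, [0.428, 0.143, 0.227], 99), (385, [0.428, 0.144, 0.232], 173), (390, [0.428, 0.145, 0.233], 230), (395, [0.429, 0.148, 0.232], 237), (400, [0.429, 0.149, 0.235], 238), (405, [0.429, 0.151, 0.234], 238), (410, [0.43, 0.153, 0.233], 237), (415, [0.43, 0.155, 0.234], 236), (420, [0.43, 0.157, 0.234], 233), (425, [0.431, 0.159, 0.234], 234)]
[(320, [0.455, 0.124, 0.142], 43), (325, [0.45, 0.122, 0.187], 90), (330, [0.448, 0.122, 0.205], 87), (335, [0.449, 0.124, 0.208], 247), (340, [0.449, 0.126, 0.21], 247), (345, [0.449, 0.129, 0.209], 247), (350, [0.449, 0.132, 0.21], 247), (355, [0.45, 0.135, 0.208], 247), (360, [0.45, 0.137, 0.21], 164), (365, [0.468, 0.171, 0.09], 141), (370, [0.45, 0.139, 0.219], 98), (375, [0.449, 0.139, 0.229], 104), (380, [0.449, 0.14, 0.233], 160), (385, [0.449, 0.142, 0.234], 228), (390, [0.449, 0.144, 0.233], 237), (395, [0.449, 0.146, 0.234], 238), (400, [0.45, 0.148, 0.234], 237), (405, [0.45, 0.15, 0.234], 237), (410, [0.451, 0.153, 0.234], 237), (415, [0.451, 0.155, 0.233], 233), (420, [0.451, 0.157, 0.233], 236), (425, [0.452, 0.159, 0.234], 238)]
```

View pics/crop5.png

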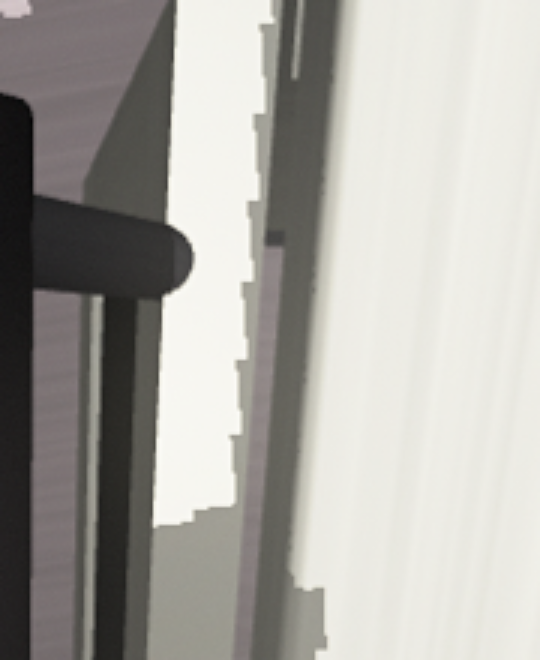

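The door's back edge is flush with the front face and it resists 18.6 N, so it is shut. Release and rise.

Call:
carry_out --increments '[[[0, 0, 0], [0, 0, 0], 0.35], [[0, 0, 0], [0, 0, 0], 0.35], [[0, 0, 0], [0, 0, 0.4], 0.35], [[0, 0, 0], [0, 0, 1], 0.35], [[0, 0, 0], [0, 0, 1], 0.35], [[0, 0, 0], [0, 0, 1], 0.35], [[0, 0, 0], [0, 0, 1], 0.35]]'

```text
t: 10.5
tool_pos: [0.498, 0.0887, 0.4932]
tool_rot: [-1.099, 1.279, 1.076]
contact_force: [0.9, 0.8, -0.4]
opening: 0.0303
```

```bash
python3 look.py 6 wrist scene; python3 - <<'E'
from h import *
o=get_obs();M=R.from_rotvec(o["tool_rot"]).as_matrix();print(M.round(3))
for n in ["wrist","scene"]:
    d=np.load(n+"_d6.npy");d=np.where(d>0,d,9);im=cv2.imread(f"pics/{n}6.png")
    c,A,p=cal(n);v,u=np.mgrid[:420,:560]
    P=np.stack([(u-c["cx"])/c["fx"]*d,(v-c["cy"])/c["fy"]*d,d],-1)@A.T+p
    g=im.max(-1)
    m=(g<75)&(P[...,2]>.235)&(P[...,2]<.265)&(P[...,1]>-.05)&(P[...,1]<.11)&(P[...,0]>.43)&(P[...,0]<.53)
    Q=P[m];print("bar",np.percentile(Q,[2,50,98],axis=0).round(3).tolist())
    Q=Q[abs(Q[:,0]-.49)<.005];print(Q.min(0).round(3),Q.max(0).round(3)) if len(Q) else 0
E
```

```text
10.5 [0.498  0.0887 0.4932] [ 0.9  0.8 -0.4]
wrist door_bar 0.81 [271. 215.] 0.2190231 [0.496 0.084 0.255]
scene lever_paddle 0.55 [221. 195.] 1.2085221 [ 0.657 -0.015  0.229]
[[ 0.007 -0.987  0.163]
 [-0.009  0.163  0.987]
 [-1.    -0.009 -0.008]]
bar [[0.432, 0.075, 0.242], [0.475, 0.087, 0.247], [0.528, 0.098, 0.249]]
[0.485 0.077 0.241] [0.495 0.092 0.249]
bar [[0.435, 0.081, 0.247], [0.481, 0.09, 0.251], [0.526, 0.099, 0.255]]
[0.485 0.085 0.249] [0.495 0.09  0.254]
```

View pics/wrist6.png

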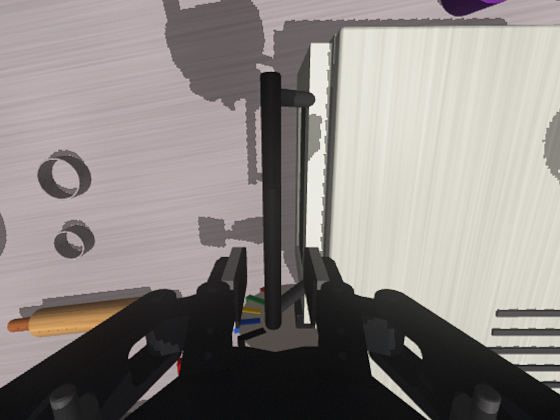

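```bash
cat > lev.py <<'E'
from h import *
ex=np.array([.1555,.9878,0]);w=np.array([.9878,-.1555,0])
c=np.array([.6565,-.0125,0]); c=c+ex*(.0895-c@ex)+w*.008   # paddle centre xy at rest (ex coord .0895), offset away from door
piv=c+ex*.1024+[0,0,.165]
def way(q,th,gap=0,h=.013,s=.120):
    f=q-.5
    out=s*np.cos(f)+.006*np.sin(f);z=-s*np.sin(f)+.006*np.cos(f)
    P=piv-ex*out+[0,0,z]
    k=gap+h*abs(np.sin(f-th))
    P=P+k*(-ex*np.sin(f)+[0,0,np.cos(f)])
    tx=ex*np.sin(th)-np.array([0,0,np.cos(th)])
    return P-.173*tx,P
if __name__=="__main__":
    o=get_obs();M=R.from_rotvec(o["tool_rot"]).as_matrix()
    print("now",o["tool_pos"].round(4),"tip",(o["tool_pos"]+.173*M[:,0]).round(4),"tilt",np.arcsin(M[:,0]@ex).round(3))
    prev=None
    for q,th,g in [(0,0,.05),(0,0,.012),(0,0,0),(.2,0,0),(.35,0,0),(.5,.05,0),(.65,.1,0),(.8,.2,0),(.95,.3,0),(1.05,.35,0)]:
        t,P=way(q,th,g)
        print(q,th,g,"tcp",t.round(4),"tip",P.round(4),"d/20mm",((t-prev)/.02).round(2) if prev is not None else ((t-o["tool_pos"])/.02).round(2)); prev=t
E
python3 lev.py
```

```text
now [0.4979 0.0883 0.4899] tip [0.4992 0.0867 0.3169] tilt -0.008
0 0 0.05 tcp [0.6686 0.0126 0.4501] tip [0.6686 0.0126 0.2771] d/20mm [ 8.53 -3.79 -1.99]
0 0 0.012 tcp [ 0.6657 -0.0054  0.4168] tip [ 0.6657 -0.0054  0.2438] d/20mm [-0.14 -0.9  -1.67]
0 0 0 tcp [ 0.6648 -0.0111  0.4063] tip [ 0.6648 -0.0111  0.2333] d/20mm [-0.04 -0.28 -0.53]
0.2 0 0 tcp [ 0.6629 -0.0232  0.3829] tip [ 0.6629 -0.0232  0.2099] d/20mm [-0.1  -0.61 -1.17]
0.35 0 0 tcp [ 0.662  -0.0289  0.3638] tip [ 0.662  -0.0289  0.1908] d/20mm [-0.04 -0.28 -0.95]
0.5 0.05 0 tcp [ 0.6603 -0.0399  0.3444] tip [ 0.6616 -0.0314  0.1716] d/20mm [-0.09 -0.55 -0.97]
0.65 0.1 0 tcp [ 0.659  -0.0481  0.3258] tip [ 0.6617 -0.031   0.1536] d/20mm [-0.06 -0.41 -0.93]
0.8 0.2 0 tcp [ 0.6568 -0.0622  0.3061] tip [ 0.6621 -0.0282  0.1365] d/20mm [-0.11 -0.7  -0.99]
0.95 0.3 0 tcp [ 0.655  -0.0735  0.2852] tip [ 0.6629 -0.023   0.12  ] d/20mm [-0.09 -0.57 -1.04]
1.05 0.35 0 tcp [ 0.6545 -0.0769  0.2721] tip [ 0.6637 -0.0183  0.1096] d/20mm [-0.03 -0.17 -0.66]
```

Call:
carry_out --increments '[[[0, 0, 0], [0.9, -0.5, 0], 0], [[0, 0, 0], [0.95, -0.57, 0], 0], [[0, 0, 0], [0.95, -0.57, 0], 0], [[0, 0, 0], [0.95, -0.57, 0], 0], [[0, 0, 0], [0.95, -0.57, 0], 0], [[0, 0, 0], [0.95, -0.57, 0], 0], [[0, 0, 0], [0.95, -0.57, -0.4], 0], [[0, 0, 0], [0.95, -0.57, -0.7], 0]]'

```text
t: 11.6
tool_pos: [0.6518, -0.003, 0.4553]
tool_rot: [-1.091, 1.291, 1.094]
contact_force: [0.8, 0.2, 0.1]
opening: -0.0001
```

Call:
carry_out --increments '[[[0, 0, 0], [0.7, -0.45, -0.6], 0], [[0, 0, 0], [0.1, -0.1, 0], 0]]'

```text
t: 11.8
tool_pos: [0.669, -0.0155, 0.4357]
tool_rot: [-1.085, 1.299, 1.1]
contact_force: [0.1, 1.2, -0.5]
opening: 0.0002
```

```bash
python3 lev.py | head -4; python3 look.py 7 wrist scene
```

```text
now [ 0.669  -0.0155  0.4357] tip [ 0.6658 -0.0162  0.2627] tilt -0.007
0 0 0.05 tcp [0.6686 0.0126 0.4501] tip [0.6686 0.0126 0.2771] d/20mm [-0.02  1.41  0.72]
0 0 0.012 tcp [ 0.6657 -0.0054  0.4168] tip [ 0.6657 -0.0054  0.2438] d/20mm [-0.14 -0.9  -1.67]
0 0 0 tcp [ 0.6648 -0.0111  0.4063] tip [ 0.6648 -0.0111  0.2333] d/20mm [-0.04 -0.28 -0.53]
11.8 [ 0.669  -0.0155  0.4357] [ 0.1  1.2 -0.5]
wrist lever_paddle 0.77 [279. 229.] 0.18661864 [ 0.659 -0.012  0.232]
scene door_bar 0.98 [285. 203.] 1.1687322 [0.495 0.085 0.251]
scene lever_paddle 0.69 [223. 196.] 1.2080681 [ 0.652 -0.011  0.228]
```

View pics/wrist7.png

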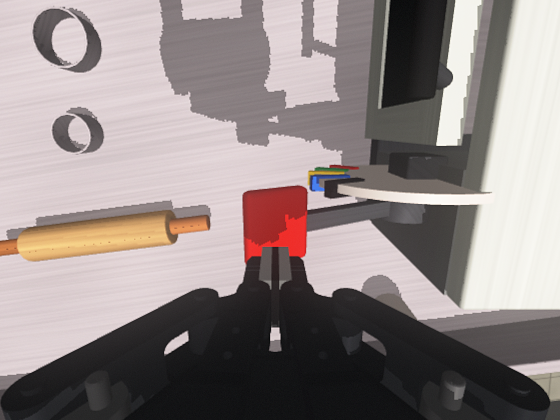

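Call:
carry_out --increments '[[[0, 0, 0], [-0.15, 0.1, -0.8], 0], [[0, 0, 0], [0, 0, -0.7], 0], [[0, 0, 0], [-0.05, -0.3, -0.6], 0], [[0, 0, 0], [-0.05, -0.3, -0.6], 0], [[0, 0, 0], [-0.05, -0.3, -0.95], 0]]'

```text
t: 12.6
tool_pos: [0.6612, -0.0289, 0.3709]
tool_rot: [-1.098, 1.282, 1.089]
contact_force: [0.2, 2.3, 1.3]
opening: -0.0002
```

```bash
python3 lev.py ; python3 look.py 8 wrist side
```

```text
now [ 0.6612 -0.0289  0.3709] tip [ 0.6613 -0.0299  0.1979] tilt -0.006
0 0 0.05 tcp [0.6686 0.0126 0.4501] tip [0.6686 0.0126 0.2771] d/20mm [0.37 2.08 3.96]
0 0 0.012 tcp [ 0.6657 -0.0054  0.4168] tip [ 0.6657 -0.0054  0.2438] d/20mm [-0.14 -0.9  -1.67]
0 0 0 tcp [ 0.6648 -0.0111  0.4063] tip [ 0.6648 -0.0111  0.2333] d/20mm [-0.04 -0.28 -0.53]
0.2 0 0 tcp [ 0.6629 -0.0232  0.3829] tip [ 0.6629 -0.0232  0.2099] d/20mm [-0.1  -0.61 -1.17]
0.35 0 0 tcp [ 0.662  -0.0289  0.3638] tip [ 0.662  -0.0289  0.1908] d/20mm [-0.04 -0.28 -0.95]
0.5 0.05 0 tcp [ 0.6603 -0.0399  0.3444] tip [ 0.6616 -0.0314  0.1716] d/20mm [-0.09 -0.55 -0.97]
0.65 0.1 0 tcp [ 0.659  -0.0481  0.3258] tip [ 0.6617 -0.031   0.1536] d/20mm [-0.06 -0.41 -0.93]
0.8 0.2 0 tcp [ 0.6568 -0.0622  0.3061] tip [ 0.6621 -0.0282  0.1365] d/20mm [-0.11 -0.7  -0.99]
0.95 0.3 0 tcp [ 0.655  -0.0735  0.2852] tip [ 0.6629 -0.023   0.12  ] d/20mm [-0.09 -0.57 -1.04]
1.05 0.35 0 tcp [ 0.6545 -0.0769  0.2721] tip [ 0.6637 -0.0183  0.1096] d/20mm [-0.03 -0.17 -0.66]
12.6 [ 0.6612 -0.0289  0.3709] [0.2 2.3 1.3]
wrist lever_paddle 0.65 [281. 252.] 0.1446078 [ 0.65  -0.026  0.203]
```

View pics/wrist8.png

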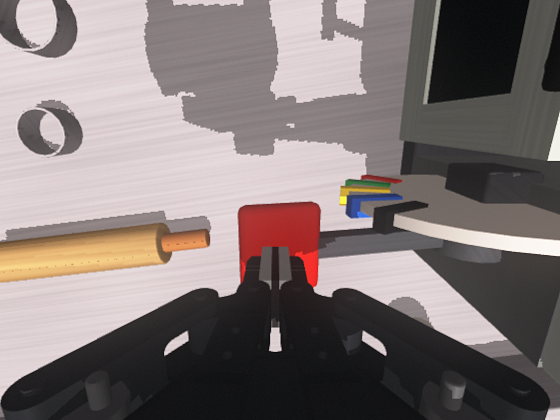

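Contact made: the paddle is at z≈0.203, roughly 0.3 rad. I keep pressing and lean the hand outward as it goes down.

Call:
carry_out --increments '[[[0.3, -0.05, 0], [-0.03, -0.3, -0.65], 0], [[0.3, -0.05, 0], [-0.05, -0.35, -0.65], 0], [[0.5, -0.08, 0], [-0.05, -0.4, -0.65], 0], [[0.5, -0.08, 0], [-0.05, -0.4, -0.65], 0]]'

```text
t: 13.3
tool_pos: [0.6596, -0.0574, 0.3285]
tool_rot: [-0.996, 1.143, 1.148]
contact_force: [-2.8, 0.5, 2.7]
opening: -0.0001
```

```bash
python3 lev.py |sed -n '1p;8,11p'; python3 look.py 9 wrist
```

```text
now [ 0.6596 -0.0574  0.3285] tip [ 0.6663 -0.0309  0.1577] tilt 0.158
0.65 0.1 0 tcp [ 0.659  -0.0481  0.3258] tip [ 0.6617 -0.031   0.1536] d/20mm [-0.06 -0.41 -0.93]
0.8 0.2 0 tcp [ 0.6568 -0.0622  0.3061] tip [ 0.6621 -0.0282  0.1365] d/20mm [-0.11 -0.7  -0.99]
0.95 0.3 0 tcp [ 0.655  -0.0735  0.2852] tip [ 0.6629 -0.023   0.12  ] d/20mm [-0.09 -0.57 -1.04]
1.05 0.35 0 tcp [ 0.6545 -0.0769  0.2721] tip [ 0.6637 -0.0183  0.1096] d/20mm [-0.03 -0.17 -0.66]
13.3 [ 0.6596 -0.0574  0.3285] [-2.8  0.5  2.7]
wrist lever_paddle 0.69 [273. 246.] 0.15457639 [ 0.656 -0.031  0.154]
```

View pics/wrist9.png

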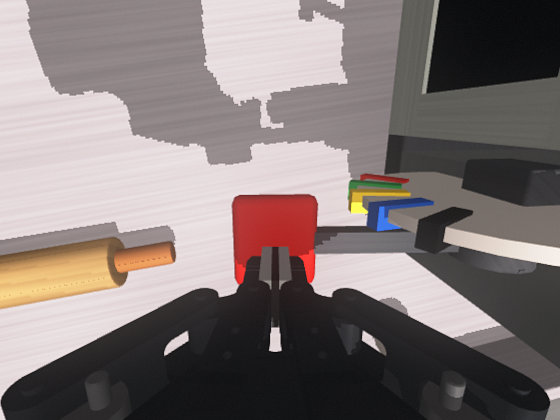

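Call:
carry_out --increments '[[[0.4, -0.06, 0], [-0.06, -0.27, -0.6], 0], [[0.4, -0.06, 0], [-0.06, -0.27, -0.6], 0], [[0.4, -0.06, 0], [-0.06, -0.25, -0.55], 0], [[0.4, -0.06, 0], [-0.05, -0.15, -0.5], 0]]'

```text
t: 13.85
tool_pos: [0.657, -0.0761, 0.2918]
tool_rot: [-0.896, 1.013, 1.2]
contact_force: [-2.1, -5.4, 3.6]
opening: -0.0001
```

```bash
python3 lev.py |sed -n '1p;8,11p'; python3 look.py 10 wrist side scene; python3 - <<'E'
from h import *
from lev import *
d=np.load("wrist_d10.npy");d=np.where(d>0,d,9);im=cv2.imread("pics/wrist10.png").astype(int)
c,A,p=cal("wrist");v,u=np.mgrid[:420,:560]
P=np.stack([(u-c["cx"])/c["fx"]*d,(v-c["cy"])/c["fy"]*d,d],-1)@A.T+p
m=(im[...,2]>100)&(im[...,1]<70)&(im[...,0]<70)&(abs(P[...,0]-.655)<.05)&(abs(P[...,1]+.02)<.06)&(P[...,2]>.05)
Q=P[m];o=-(Q-piv)@ex;z=Q[:,2];g=np.polyfit(o,z,1);print(len(Q),"slope phi",-np.arctan(g[0]),"q",.5-np.arctan(g[0]), np.percentile(o,[2,98]),np.percentile(z,[2,98]))
om,zm=np.median(o),np.median(z)-.165
# q from position: angle of surface point (offset 6mm)
r=np.hypot(om,zm);print("q from pos",.5-(np.arctan2(zm,om)-np.arcsin(.006/r)))
E
```

```text
now [ 0.657  -0.0761  0.2918] tip [ 0.6688 -0.0239  0.1273] tilt 0.314
0.65 0.1 0 tcp [ 0.659  -0.0481  0.3258] tip [ 0.6617 -0.031   0.1536] d/20mm [-0.06 -0.41 -0.93]
0.8 0.2 0 tcp [ 0.6568 -0.0622  0.3061] tip [ 0.6621 -0.0282  0.1365] d/20mm [-0.11 -0.7  -0.99]
0.95 0.3 0 tcp [ 0.655  -0.0735  0.2852] tip [ 0.6629 -0.023   0.12  ] d/20mm [-0.09 -0.57 -1.04]
1.05 0.35 0 tcp [ 0.6545 -0.0769  0.2721] tip [ 0.6637 -0.0183  0.1096] d/20mm [-0.03 -0.17 -0.66]
13.85 [ 0.657  -0.0761  0.2918] [-2.1 -5.4  3.6]
wrist lever_paddle 0.85 [272. 242.] 0.15369019 [ 0.657 -0.024  0.124]
side door_bar 0.93 [275. 206.] 1.6757721 [ 0.61   0.072 -0.001]
side lever_paddle 0.47 [300. 180.] 1.5821618 [ 0.655 -0.029  0.126]
scene door_bar 0.73 [285. 202.] 1.1686727 [0.492 0.084 0.253]
scene lever_paddle 0.41 [224. 210.] 1.3026907 [ 0.654 -0.026  0.126]
5451 slope phi 0.35730889359973733 q 0.8573088935997373 [0.09313174 0.13127647] [0.11592895 0.13167405]
q from pos 0.8962659733801359
```

View pics/wrist10.png

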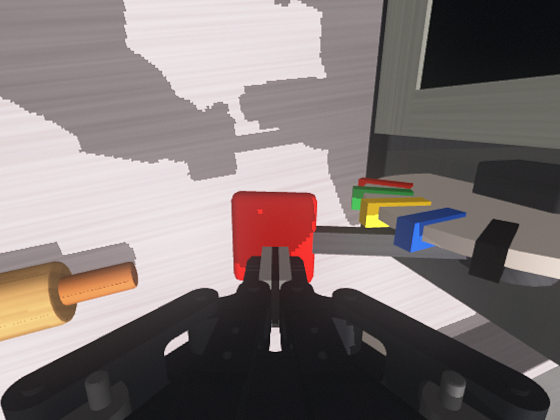

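Call:
carry_out --increments '[[[0.25, -0.04, 0], [-0.08, -0.05, -0.5], 0], [[0.25, -0.04, 0], [-0.08, -0.05, -0.5], 0]]'

```text
t: 14.5
tool_pos: [0.6555, -0.0777, 0.2755]
tool_rot: [-0.869, 0.969, 1.21]
contact_force: [1.6, -2.6, 3.1]
opening: 0.0001
```

```bash
cat > ang.py <<'E'
from h import *
from lev import *
import sys
o=get_obs();M=R.from_rotvec(o["tool_rot"]).as_matrix()
print("t",o["t"],"tip",(o["tool_pos"]+.173*M[:,0]).round(4),"F",o["contact_force"].round(1))
im0,d=get_image("wrist");cv2.imwrite(f"pics/wrist{sys.argv[1]}.png",im0);im=im0.astype(int);d=np.where(d>0,d,9)
c,A,p=cal("wrist");v,u=np.mgrid[:420,:560]
P=np.stack([(u-c["cx"])/c["fx"]*d,(v-c["cy"])/c["fy"]*d,d],-1)@A.T+p
m=(im[...,2]>100)&(im[...,1]<70)&(im[...,0]<70)&(abs(P[...,0]-.655)<.05)&(abs(P[...,1]+.02)<.06)&(P[...,2]>.05)
Q=P[m];out=-(Q-piv)@ex;z=Q[:,2];g=np.polyfit(out,z,1);print("q slope",.5-np.arctan(g[0]))
om,zm=np.median(out),np.median(z)-.165
r=np.hypot(om,zm);print("q pos",.5-(np.arctan2(zm,om)-np.arcsin(.006/r)))
E
python3 ang.py 11
```

```text
t 14.5 tip [ 0.67   -0.0179  0.1138] F [ 1.6 -2.6  3.1]
q slope 0.9868108620888428
q pos 1.036465277036261
```

Call:
carry_out --increments '[[[0.05, 0, 0], [-0.05, 0, -0.2], 0], [[0, 0, 0], [0, 0, -0.03], 0], [[0, 0, 0], [0, 0, -0.03], 0], [[0, 0, 0], [0, 0, -0.03], 0]]'

```text
t: 14.95
tool_pos: [0.6547, -0.0768, 0.2692]
tool_rot: [-0.861, 0.963, 1.213]
contact_force: [-0.3, -1.7, 5.9]
opening: 0.0
```

```bash
python3 ang.py 12; python3 look.py 12 side scene; python3 ang.py 13;python3 ang.py 14
```

```text
t 14.95 tip [ 0.6691 -0.0156  0.108 ] F [-0.3 -1.7  5.9]
q slope 1.0310261078419565
q pos 1.0757074990753575
15.0 [ 0.6547 -0.0768  0.2691] [-0.2 -1.7  4.7]
side door_bar 0.64 [271. 206.] 1.3953015 [0.492 0.085 0.254]
side lever_paddle 0.54 [298. 184.] 1.6019636 [ 0.653 -0.021  0.103]
scene door_bar 0.78 [285. 201.] 1.4687535 [ 0.432 -0.072  0.003]
scene lever_paddle 0.68 [222. 217.] 1.2972778 [ 0.665 -0.009  0.119]
t 15.3 tip [ 0.6691 -0.0156  0.108 ] F [-0.3 -3.   4.3]
q slope 1.030177822277608
q pos 1.075604999705086
t 15.35 tip [ 0.6691 -0.0156  0.108 ] F [ 0.6 -1.9  5.9]
q slope 1.0296237516586295
q pos 1.075867352343172
```

View pics/wrist13.png

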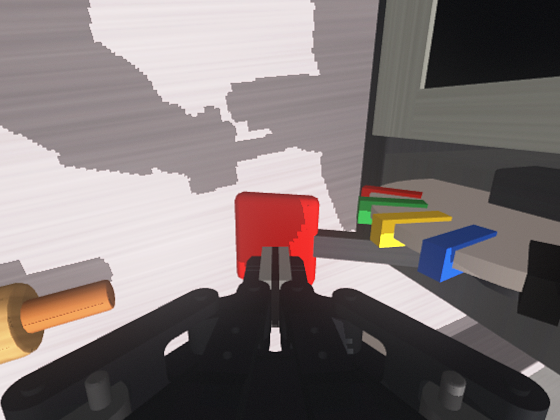

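View pics/scene12.png

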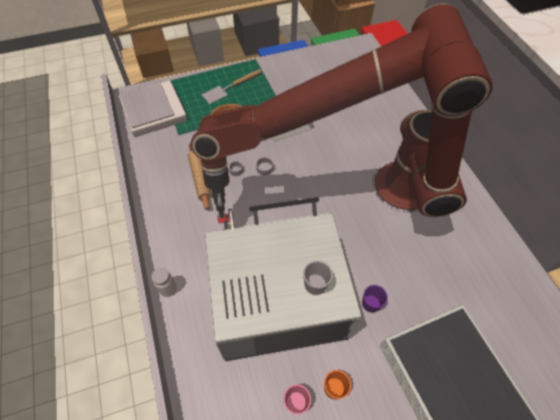

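The lever reads 1.03–1.08 rad and holds steady under about 5 N. The door bar is at its shut position and the bystanders look unmoved, so I'm handing in.

```bash
python3 -c "
from station import *
print(finish_job());o=get_obs();print(o['t'],o['tool_pos'],o['contact_force'])"
```

```text
the job is handed in; nothing more can be done
None
the job is handed in; nothing more can be done
```

I opened the oven door to its stop, pushed it shut, then pressed the steam lever to the green mark and handed in with the fingers still holding it there. The hand-in gave no verdict.

- **Door opened:** it reached about 1.08 rad from the bar's height. I pulled slightly past the stop, and the wrist force briefly hit about 85 N (limit 120 N) before I eased off.
- **Door shut:** the bar was at its shut position, the door's back edge was flush with the oven front, and it resisted about 19 N. One late network bar reading in the scene camera fell on the bench surface beside the bar. The side camera and the picture both showed the bar at its shut position.
- **Lever:** two estimates from the wrist camera gave 1.03 rad (slope) and 1.08 rad (position), against a target of 1.05 ± 0.14. The reading was steady over 0.4 s with about 4–6 N on the tool.
- **Bystanders:** I checked these only by eye in the last scene picture, where those in view looked unmoved. The arm partly hid the bowl, tub and rolling pin.

The clock read about 15.4 s at hand-in, out of the 51 s allowed.

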